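Close a moisture tin in the treadle lid press

TASK

The soil moisture tin in the lid press has its lid only started on the rim. Push the shuttle that carries the tin fully home under the ram, until the detent holds it, then press the treadle (the spring pedal) down to its stop so that the ram pushes the lid fully home, and let the treadle come up again. Leave the tin in its nest under the raised ram, and leave the other loose things standing where they are.

Things in the scene. Friction and masses are not known exactly. Their poses are not given: they have to be found in the camera images.
- press: Fixed grey bench press, 320 x 220 mm, 195 mm high. Origin on the table under its base, x along the rail from its front (robot side) to the column at its rear, y to its left, z up. Base plate: x -145 to 175, y -112 to 107, top 16 mm. Shuttle rail along x at y = 55; ram axis x = 85, y = 55; C frame and cross arm (z 172 to 195) at x > 50; treadle along x at y = -75 mm.
- shuttle (a joint): Slide of the shuttle, an aluminium plate with a ring nest in which the tin stands, along the rail (+x of the press). 0 = out at the front (start), 0.095 m = home against its stop, tin under the ram. A spring ball catches it over the last few mm (about 5 N) and then holds it home.
- knob_top (a point): Centre of the top of the black upright knob (25 mm across, 34 mm tall, on a short 12 mm stem) at the front end of the shuttle; 74 mm above the table. The 26 mm wide tongue that carries it has its top 42 mm below this point. The tin's axis lies 105 mm behind it (+x of the press). Axes as the press.
- treadle (a joint): Hinge of the treadle, a steel pedal with a ribbed black rubber foot pad; 0 = up (start, the spring returns it), 0.20 rad = down on its stop. Pressing takes about 4 N at first and 8 to 10 N at the stop, straight down at the foot pad.
- pad (a point): Centre of the top of the treadle's rubber foot pad (69 x 64 mm, front right of the press): about 94 mm above the table when up, 44 mm when down. It swings about a hinge 250 mm behind it (+x of the press) and 36 mm above the table; when up it is tilted by 0.20 rad (front edge high), when down it is level.
- tin: Loose aluminium moisture tin, 63 mm in diameter, 40 mm high without lid, origin at the centre of its underside, z up; it stands in the shuttle's ring nest (floor 32 mm above the table, ring 8 mm high).
- lid (a joint): The tin's push-on lid (66 mm in diameter) along the tin's axis: about 0 to 0.0015 m = only started, standing proud (start), 0.0075 m = fully home. It goes down under about 8 N and stays where it is pushed.
- nest (a point): Centre of the floor of the shuttle's nest, 32 mm above the table.
- done_tin_low: Loose closed tin, 66 mm in diameter and 42 mm high, standing on the table right of the press; origin at the centre of its underside. Leave alone.
- done_tin_top: A second closed tin, 66 x 42 mm, stacked on the first. Leave alone.
- bottle: Loose brown bottle, 62 mm in diameter and 129 mm high, left of the press; origin at the centre of its underside. Leave alone.
- beaker: Loose small clear beaker, 55 mm wide and 67 mm high, on the blue mat at the left; origin under it. Leave alone.

How it is judged:
On the way, in this order (a step that is already met when the one before it is completed fails the run):
1. the shuttle is home in its detent, with the lid still proud and the treadle up (value of joint shuttle above 0.093 m and value of joint lid below 0.004 m and value of joint treadle below 0.04 rad), for 0.2 s.
2. the treadle is down on its stop (within 0.01 rad) with the shuttle home (value of joint treadle above 0.19 rad and value of joint shuttle above 0.093 m), for 0.1 s.
At the end, for the whole second after the job is handed in: The lid is pushed home to within 1.5 mm, the shuttle is home (within 2 mm), the treadle is up again (within 0.02 rad), and the tin stands upright and at rest in its nest (within 5 mm) (value of joint lid above 0.006 m and value of joint shuttle above 0.093 m and value of joint treadle below 0.02 rad and distance between tin and nest below 0.005 m and angle between tin's own z axis and vertical below 0.06 rad and linear speed of tin below 0.02 m/s); the robot touches nothing.
It fails at once if one of the other loose things (two closed tins, bottle, beaker) is moved more than 30 mm (distance of any of done_tin_low, done_tin_top, bottle, beaker from where it was at the start of the episode above 0.03 m).
It also fails if it takes over 50 s, if anything falls off the work surface, if the arm or the gripper's body presses on something with over 40 N, if the wrist force passes 120 N, or if a joint passes its speed limit or range.

ROBOT

A 7-joint arm with a two-finger parallel gripper is mounted at the origin on a cart in front of the work surface, level with it; the furniture and walls round the work are solid. World frame = base frame: x ahead of the robot, y to its left, z up, the work surface at z = 0. Lengths are in m, angles in rad, forces in N, time in s.
With the tool pointing down it reaches from about 0.4 to 0.85 m from the base axis. Payload 10.4 kg.
Tool frame: the origin (TCP) lies at the very end of the fingers, on their centre line; the grasp point (between the pads) lies 19 mm behind it; z points along the fingers, y is the line along which they close (so a half turn about z gives the same grasp; the last joint's range is limited). The gripper opens to 85 mm and grips with 20 to 120 N. Pads are 22 mm wide; open, the fingers measure 114 mm over their backs; the gripper's body (76 mm by 85 mm) begins 54 mm behind the grasp point. The pads swing forward as they close: fully open they stand 13 mm farther back than shut.
Start: joints at [1.195, 0.332, -0.065, 1.46, 0.022, 1.35, -0.088], TCP at [0.216, -0.587, 0.231] pointing down, gripper open.
Joint ranges: [-2.6, 2.6], [-0.5, 2.12], [-1.47, 1.34], [0.16, 2.42], [-1.27, 4.41], [0.06, 2.06], [-2.6, 2.6]. Speed limits (rad/s): [2.22, 2.22, 2.79, 2.79, 3.14, 3.14, 3.14].

INTERFACE

Orientations are given as a unit quaternion [x, y, z, w].
In Python, from workcell import * gives the robot as it stands. The module is installed in compiled form; this text tells all that it offers.
- The arm moves only by the tool carry_out, never from a script. Its argument "motion" is a list of rows, each an object with "xyz": the shift along the tool's x, y, z in m, a list of three; "angular": the turn, a rotation vector about the tool's x, y, z in degrees, a list of three. A call has 1 to 12 rows; each row is the pose to reach, as a shift and turn from the pose commanded when the call began, along the tool's axes at that moment; what a row does not reach only later rows make up. A row lasts 1/10 s, in which the tool goes at most 50 mm and 8.59 degrees, less where a joint would pass 70% of its speed; a pose out of reach is approached as far as the arm can. A call with a gripper value outside its range is refused whole. "hand" is the opening, from 0 (shut) to 1 (fully open), set as the call begins (left out, the last holds). The fingers move at their own pace and stop on an object; "grip_force" is the grip in N (left out, the last holds). Time passes only in rows, so rows that repeat a pose let the fingers close. It gives the time, the measured TCP pose, the force, the opening and the grip force at its end, in the units of the state.
- get_obs(): the state, without advancing time (a new reading comes with each control period).
- camera(name): name is "side" or "top" or "wrist"; returns a dict with "img" (400x640x3 uint8, red, green, blue), "fx", "fy", "cx", "cy" (pixels), "extrinsics" (4x4, takes a point from camera to world coordinates). Camera axes: x right, y up, looking along -z (the intrinsics and any distortion apply to the point x, -y, -z); pixel columns grow to the right and rows downward; lengths in m; the calibration is good to about 2 mm. A picture is of the moment at which its call begins. There is no depth.
- hand_in(): hands the job in; it is judged then, once.
The state is a dict: "clock": time; "joint_pos": joint angles; "joint_velocities": joint speeds; "tau": joint torques, N m; "position": TCP position; "ee_rot": TCP orientation; "ft_force": force on the tool from outside, world axes, zero at the start; "torque": the same for the moment, N m; "grip_width": opening from 0.0 (shut) to 1.0 (fully open); "grasp_force": force on a finger pad.
Only numpy, scipy, OpenCV 4.12 (cv2) and the standard library are available. Lean on these libraries where they do the work, as an engineer would, in place of code of your own. Each camera call takes 0.05 s, during which the arm holds its last target. There are 200 camera calls.

## Working session

There is one attempt and no reset: what is moved stays moved. The work goes in short steps, Python scripts to look and compute and a tool call to move; the robot and the scene stay as the last step left them, time stands still between calls to the robot, and variables do not carry over. Pictures are saved under pics/ and viewed, at most 10 in all, crops included, and the job is handed in when it is done.

Besides the shell and the picture viewer there is one more tool, called after "Request:" as name([rows], argument=value, ...), one row to a line, values as JSON. carry_out: Moves the arm, as the interface text tells. Its arguments: {"type":"object","properties":{"motion":{"type":"array"},"hand":{"type":"number"},"grip_force":{"type":"number"}},"required":["motion"]}

```bash
mkdir -p pics; python3 - <<'E'
from workcell import *
import cv2,numpy as np,pickle
o=get_obs();print({k:np.round(v,3).tolist() for k,v in o.items()})
for n in("top","side"):
    c=camera(n);pickle.dump(c,open(n+".pkl","wb"));cv2.imwrite(f"pics/{n}0.png",c["img"][:,:,::-1])
    print(n,c["fx"],c["fy"],c["cx"],c["cy"],np.round(c["extrinsics"],4).tolist(),[k for k in c])
E
```

```text
{'clock': 0.0, 'joint_pos': [1.195, 0.333, -0.065, 1.461, 0.022, 1.35, -0.088], 'joint_velocities': [0.0, -0.0, 0.001, 0.002, -0.0, 0.001, 0.001], 'tau': [-0.0, -62.545, 0.049, -39.16, 0.016, 0.01, -0.0], 'position': [0.216, -0.586, 0.23], 'ee_rot': [0.984, 0.176, -0.0, -0.001], 'ft_force': [0.095, -0.193, 0.549], 'torque': [0.013, -0.037, -0.028], 'grasp_force': 0.0, 'grip_width': 1.0}
top 449.8788151262831 449.8788151262831 321.28417863930076 195.3232770291633 [[-0.0136, 0.987, -0.1603, 0.4343], [-0.9999, -0.0148, -0.006, 0.0031], [-0.0083, 0.1602, 0.987, 1.2592], [0.0, 0.0, 0.0, 1.0]] ['img', 'fx', 'fy', 'cx', 'cy', 'extrinsics']
side 370.2135377368055 370.2135377368055 320.4167083356894 200.12019242870062 [[0.9216, 0.2179, -0.3213, 0.3517], [-0.3878, 0.5564, -0.7349, -0.6052], [0.0186, 0.8018, 0.5973, 0.5846], [0.0, 0.0, 0.0, 1.0]] ['img', 'fx', 'fy', 'cx', 'cy', 'extrinsics']
```

View pics/top0.png

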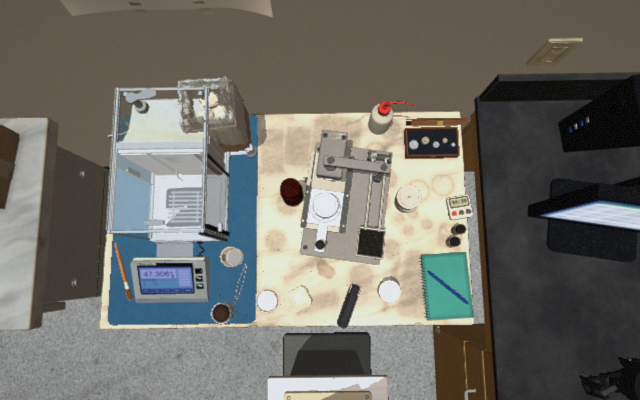

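View pics/side0.png

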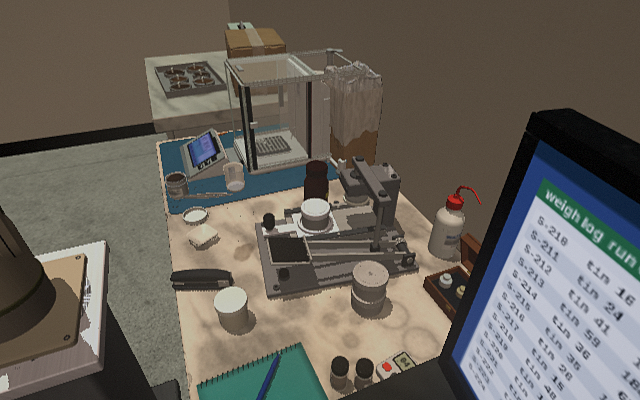

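The top view shows the knob at (320,244), the pad at (371,242), the tin lid at (325,207), the stacked tins at (409,199) and the bottle at (291,190). The side view shows the knob at (268,221), the pad at (291,249) and the tin at (316,212).

```bash
cat > h.py <<'E'
import cv2,numpy as np,pickle
def ray(c,u,v):
    E=c["extrinsics"];d=E[:3,:3]@np.array([(u-c["cx"])/c["fx"],-(v-c["cy"])/c["fy"],-1]);return E[:3,3],d
def onz(c,u,v,z):
    o,d=ray(c,u,v);return o+d*(z-o[2])/d[2]
def tri(a,b):
    (o,d),(p,e)=a,b;d=d/np.linalg.norm(d);e=e/np.linalg.norm(e)
    s=np.linalg.lstsq(np.c_[d,-e],p-o,rcond=None)[0];x=o+s[0]*d;y=p+s[1]*e
    return (x+y)/2,np.linalg.norm(x-y)
def blob(m,x0,y0,x1,y1,seed):
    r=np.zeros(m.shape,np.uint8);r[y0:y1,x0:x1]=m[y0:y1,x0:x1]
    n,l,s,ce=cv2.connectedComponentsWithStats(r)
    k=1+np.argmin(np.hypot(*(ce[1:]-seed).T)+ (s[1:,4]<15)*99);return ce[k],s[k],(l==k)
E
python3 - <<'E'
from h import *
T=pickle.load(open("top.pkl","rb"));S=pickle.load(open("side.pkl","rb"))
g=lambda c:c["img"].max(2)
mt=(g(T)<55).astype(np.uint8);ms=(g(S)<50).astype(np.uint8)
k,s,_=blob(mt,308,232,332,256,(320,244));print("knob top",k,s,onz(T,*k,.074))
p,s,m=blob(mt,350,225,392,262,(371,242));print("pad top",p,s,onz(T,*p,.094))
q=cv2.boxPoints(cv2.minAreaRect(np.argwhere(m)[:,::-1].astype(np.float32)));print("padrect",[onz(T,*c,.094).round(3).tolist() for c in q])
k2,s2,_=blob(ms,255,205,282,240,(268,221));print("knob side",k2,s2,tri(ray(T,*k),ray(S,*k2)))
p2,s2,_=blob(ms,265,232,315,266,(291,249));print("pad side",p2,s2,tri(ray(T,*p),ray(S,*p2)))
w=((T["img"].min(2)>190)).astype(np.uint8);t,s,_=blob(w,302,186,346,228,(325,207));print("lid",t,s,onz(T,*t,.08))
for (n,c,o,f) in(("t",T,(295,120),4),("s",S,(240,150),4)):
    i=c["img"][o[1]:o[1]+145,o[0]:o[0]+190,::-1];cv2.imwrite(f"pics/{n}c.png",cv2.resize(i,None,fx=f,fy=f,interpolation=2))
E
```

```text
knob top [319.65909091 244.20454545] [316 241   9   8  44] [0.49699385 0.01630881 0.074     ]
pad top [370.42067736 242.59180036] [358 229  25  28 561] [ 0.49823445 -0.11481132  0.094     ]
padrect [[0.47, -0.081, 0.094], [0.534, -0.09, 0.094], [0.527, -0.149, 0.094], [0.463, -0.14, 0.094]]
knob side [268.55844156 221.2012987 ] [263 213  12  17 154] (array([0.49861118, 0.01640353, 0.05495236]), np.float64(0.0012400595579356833))
pad side [287.81414868 249.45443645] [268 237  41  25 834] (array([ 0.4994776 , -0.11567186,  0.08753031]), np.float64(0.0018180216765879085))
lid [324.27969019 208.12908778] [ 306  186   38   42 1162] [0.59142459 0.00279119 0.08      ]
```

View pics/tc.png

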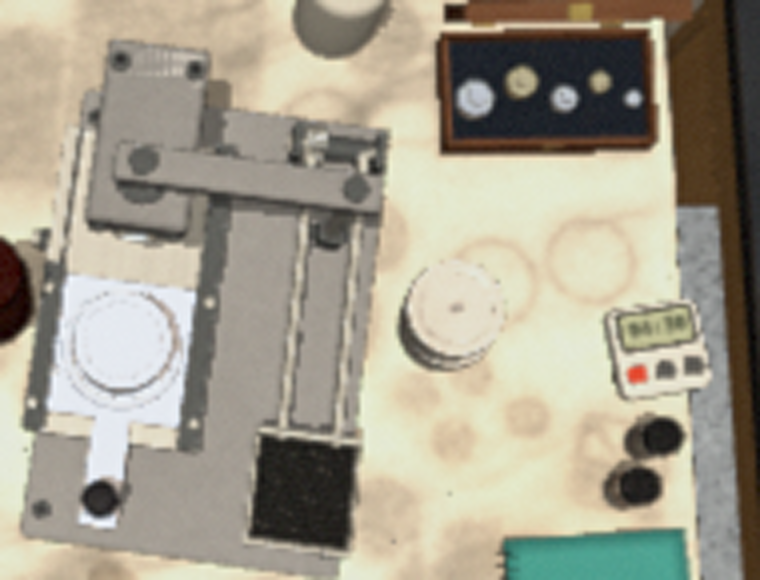

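The crop shows the knob at (99,497), the lid centre near (124,342) and the pad at (303,487), with the press turned about -8°. I'll refine the yaw from straight edges.

```bash
python3 - <<'E'
from h import *
from workcell import get_obs
T=pickle.load(open("top.pkl","rb"))
L=cv2.createLineSegmentDetector().detect(cv2.cvtColor(T["img"],cv2.COLOR_RGB2GRAY)[120:275,295:400])[0][:,0]
for l in L:
    a,b=[onz(T,295+l[i],120+l[i+1],.03) for i in(0,2)];d=b-a
    if d[0]<0:d=-d
    n=np.hypot(*d[:2]);y=np.degrees(np.arctan2(d[1],d[0]))
    if n>.05 and abs(y)<25:print(l.round(0),n.round(3),y.round(1))
kn=np.array([.4975,.0163]);pd=np.array([.4985,-.1153])
R=get_obs();from scipy.spatial.transform import Rotation as Ro
M=Ro.from_quat(R["ee_rot"]);P=R["position"]
for yaw in(-7,-8,-9):
    f=np.array([np.cos(np.radians(yaw)),np.sin(np.radians(yaw))])
    for nm,t in(("prepush",np.r_[kn-f*.045,.15]),("pad",np.r_[pd,.15])):
        print(yaw,nm,t.round(3),"tool shift",M.inv().apply(t-P).round(3))
E
```

```text
[ 90. 107.  87. 136.] 0.079 -8.5
[ 43. 112.  48.  74.] 0.105 -8.8
[16. 68. 11. 99.] 0.088 -8.9
[48. 73. 52. 49.] 0.069 -8.8
[ 62. 132.  64. 108.] 0.065 -7.2
[  4. 106.   9.  80.] 0.072 -10.9
[20. 54. 23. 33.] 0.062 -8.4
[ 93.  72.  89. 104.] 0.092 -10.3
[20. 33. 17. 62.] 0.082 -7.8
[  5. 131.   7. 109.] 0.059 -7.3
[ 87.  62.  83. 106.] 0.123 -7.6
[15. 57. 18. 33.] 0.069 -8.8
[ 71. 106.  73.  83.] 0.063 -7.7
[ 57.  53.  50. 112.] 0.165 -8.3
[ 76.  84.  73. 103.] 0.053 -8.7
[ 81. 103.  85.  64.] 0.109 -8.2
-7 prepush [0.453 0.022 0.15 ] tool shift [ 0.432 -0.489  0.081]
-7 pad [ 0.498 -0.115  0.15 ] tool shift [ 0.428 -0.344  0.081]
-8 prepush [0.453 0.023 0.15 ] tool shift [ 0.433 -0.489  0.081]
-8 pad [ 0.498 -0.115  0.15 ] tool shift [ 0.428 -0.344  0.081]
-9 prepush [0.453 0.023 0.15 ] tool shift [ 0.433 -0.49   0.081]
-9 pad [ 0.498 -0.115  0.15 ] tool shift [ 0.428 -0.344  0.081]
```

Request:
carry_out([
  {"xyz":[0.02,-0.022,0],"angular":[0,0,3]},
  {"xyz":[0.05,-0.056,0],"angular":[0,0,7]},
  {"xyz":[0.08,-0.09,0],"angular":[0,0,11]},
  {"xyz":[0.11,-0.124,0],"angular":[0,0,15]},
  {"xyz":[0.14,-0.158,0],"angular":[0,0,19]},
  {"xyz":[0.17,-0.192,0],"angular":[0,0,23]},
  {"xyz":[0.2,-0.226,0],"angular":[0,0,27]},
  {"xyz":[0.23,-0.26,0],"angular":[0,0,28.7]},
  {"xyz":[0.26,-0.294,0],"angular":[0,0,28.7]},
  {"xyz":[0.29,-0.328,0],"angular":[0,0,28.7]},
  {"xyz":[0.32,-0.362,0],"angular":[0,0,28.7]},
  {"xyz":[0.34,-0.384,0],"angular":[0,0,28.7]},
], hand=0)

```text
clock: 1.3
position: [0.4029, -0.1056, 0.2313]
ee_rot: [0.997, -0.073, 0.0, 0.0]
ft_force: [0.6, -1.1, 0.1]
grip_width: 0.002
grasp_force: 0.0
```

Request:
carry_out([
  {"xyz":[0.01,-0.045,0]},
  {"xyz":[0.02,-0.09,0]},
  {"xyz":[0.028,-0.125,0.01]},
  {"xyz":[0.031,-0.135,0.04]},
  {"xyz":[0.031,-0.135,0.08]},
  {"xyz":[0.031,-0.135,0.12]},
  {"xyz":[0.031,-0.135,0.155]},
  {"xyz":[0.031,-0.135,0.175]},
  {"xyz":[0.031,-0.135,0.178]},
  {"xyz":[0.031,-0.135,0.178]},
])

```text
validation failed for argument at $.mo...
```

```bash
python3 - <<'E'
from h import *
from workcell import *
c=camera("side");cv2.imwrite("pics/s1.png",cv2.resize(c["img"][150:300,200:400,::-1],None,fx=4,fy=4,interpolation=2));print(np.round(get_obs()["position"],4))
E
```

```text
[ 0.4043 -0.102   0.2315]
```

View pics/s1.png

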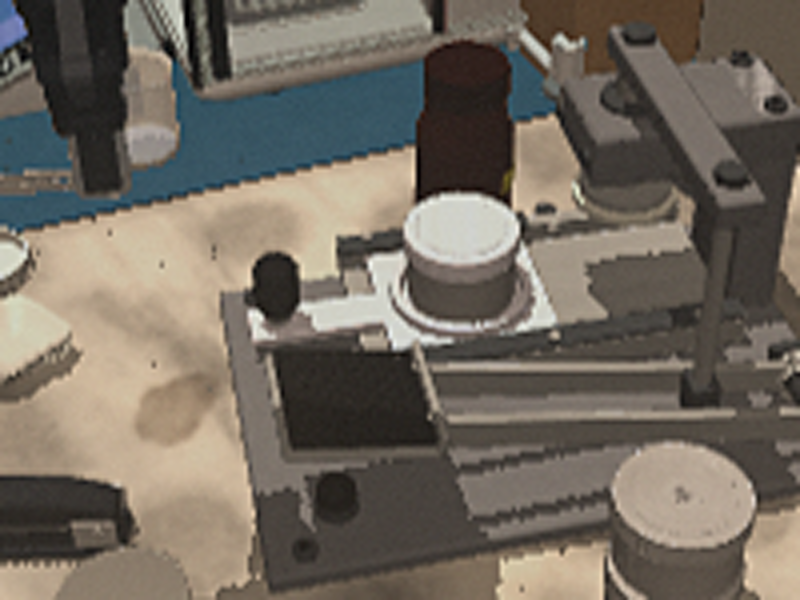

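The move was refused because "angular" is required. The picture shows the gripper still up at the left (finger end at about (100,185)), with the knob at (275,285), the pad at (355,400) and the lid proud at (462,230).

Request:
carry_out([
  {"xyz":[0.01,-0.045,0],"angular":[0,0,0]},
  {"xyz":[0.02,-0.09,0],"angular":[0,0,0]},
  {"xyz":[0.028,-0.125,0.01],"angular":[0,0,0]},
  {"xyz":[0.03,-0.131,0.04],"angular":[0,0,0]},
  {"xyz":[0.03,-0.131,0.08],"angular":[0,0,0]},
  {"xyz":[0.03,-0.131,0.12],"angular":[0,0,0]},
  {"xyz":[0.03,-0.131,0.155],"angular":[0,0,0]},
  {"xyz":[0.03,-0.131,0.175],"angular":[0,0,0]},
  {"xyz":[0.03,-0.131,0.178],"angular":[0,0,0]},
  {"xyz":[0.03,-0.131,0.178],"angular":[0,0,0]},
])

```text
clock: 2.35
position: [0.4512, 0.0164, 0.0533]
ee_rot: [0.997, -0.074, -0.0, -0.0]
ft_force: [-0.4, 0.4, 0.5]
grip_width: 0.002
grasp_force: 0.0
```

```bash
python3 - <<'E'
from h import *
from workcell import *
c=camera("side");cv2.imwrite("pics/s2.png",cv2.resize(c["img"][150:300,200:400,::-1],None,fx=4,fy=4,interpolation=2));print(np.round(get_obs()["position"],4),np.round(get_obs()["ee_rot"],4))
E
```

```text
[0.4519 0.0164 0.0541] [ 9.973e-01 -7.400e-02  4.000e-04 -0.000e+00]
```

View pics/s2.png

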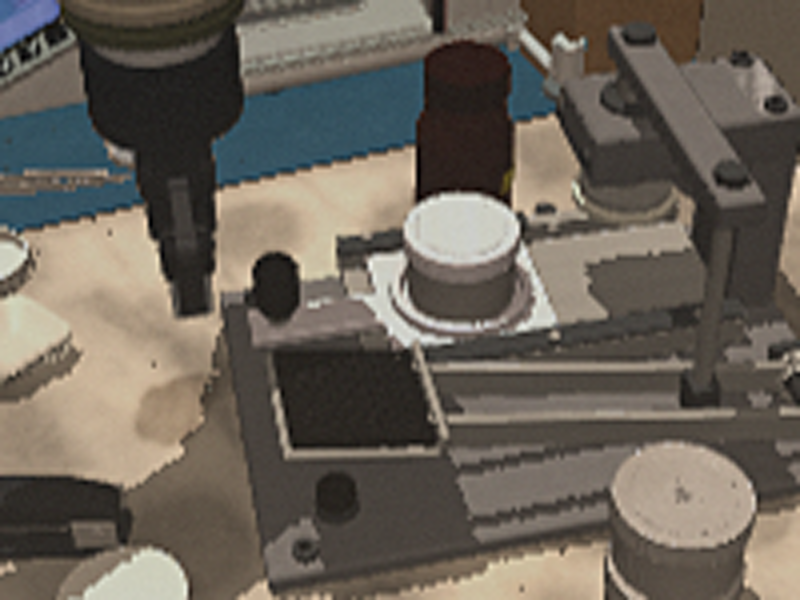

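The finger end (195,300) stands in front of the knob (275,285) and about 6 mm to its right. I'll correct the offset and push.

Request:
carry_out([
  {"xyz":[0.0,-0.006,0],"angular":[0,0,0]},
  {"xyz":[0.01,-0.006,0.002],"angular":[0,0,0]},
  {"xyz":[0.016,-0.006,0.002],"angular":[0,0,0]},
  {"xyz":[0.021,-0.006,0.002],"angular":[0,0,0]},
  {"xyz":[0.026,-0.006,0.002],"angular":[0,0,0]},
  {"xyz":[0.033,-0.006,0.002],"angular":[0,0,0]},
  {"xyz":[0.041,-0.006,0.002],"angular":[0,0,0]},
  {"xyz":[0.05,-0.006,0.002],"angular":[0,0,0]},
  {"xyz":[0.06,-0.006,0.002],"angular":[0,0,0]},
  {"xyz":[0.07,-0.006,0.002],"angular":[0,0,0]},
  {"xyz":[0.08,-0.006,0.002],"angular":[0,0,0]},
  {"xyz":[0.09,-0.006,0.002],"angular":[0,0,0]},
])

```text
clock: 3.6
position: [0.5421, 0.0088, 0.0512]
ee_rot: [0.997, -0.074, -0.0, 0.0]
ft_force: [-1.6, -0.6, 1.4]
grip_width: 0.001
grasp_force: 0.8
```

Request:
carry_out([
  {"xyz":[0.006,0,0],"angular":[0,0,0]},
  {"xyz":[0.012,0,0],"angular":[0,0,0]},
  {"xyz":[0.017,0,0],"angular":[0,0,0]},
  {"xyz":[0.021,0,0],"angular":[0,0,0]},
  {"xyz":[0.024,0,0],"angular":[0,0,0]},
  {"xyz":[0.026,0,0],"angular":[0,0,0]},
  {"xyz":[0.026,0,0],"angular":[0,0,0]},
])

```text
clock: 4.3
position: [0.5676, 0.0053, 0.0514]
ee_rot: [0.997, -0.074, 0.001, -0.0]
ft_force: [-0.4, 0.1, 0.6]
grip_width: -0.002
grasp_force: 0.0
```

Request:
carry_out([
  {"xyz":[0.001,0,0],"angular":[0,0,0]},
  {"xyz":[0.002,0,0],"angular":[0,0,0]},
  {"xyz":[0.003,0,0],"angular":[0,0,0]},
  {"xyz":[0.003,0,0],"angular":[0,0,0]},
])

```text
clock: 4.7
position: [0.569, 0.0051, 0.0512]
ee_rot: [0.997, -0.074, -0.001, 0.0]
ft_force: [-7.1, 0.9, 3.8]
grip_width: -0.005
grasp_force: 3.3
```

Request:
carry_out([
  {"xyz":[0.001,0,0],"angular":[0,0,0]},
  {"xyz":[0.002,0,0],"angular":[0,0,0]},
  {"xyz":[0.003,0,0],"angular":[0,0,0]},
  {"xyz":[0.003,0,0],"angular":[0,0,0]},
])

```text
clock: 5.1
position: [0.5691, 0.0051, 0.0508]
ee_rot: [0.997, -0.074, -0.004, 0.001]
ft_force: [-20.0, 1.0, 14.8]
grip_width: 0.002
grasp_force: 10.5
```

It hit a hard stop: 20 N with no travel. I'll back off and check.

Request:
carry_out([
  {"xyz":[-0.006,0,0],"angular":[0,0,0]},
  {"xyz":[-0.02,0,0],"angular":[0,0,0]},
  {"xyz":[-0.04,0,-0.01],"angular":[0,0,0]},
  {"xyz":[-0.07,0,-0.04],"angular":[0,0,0]},
  {"xyz":[-0.1,0,-0.08],"angular":[0,0,0]},
  {"xyz":[-0.12,0,-0.12],"angular":[0,0,0]},
  {"xyz":[-0.12,0,-0.12],"angular":[0,0,0]},
])

```text
clock: 5.8
position: [0.4554, 0.0228, 0.1764]
ee_rot: [0.997, -0.073, 0.004, 0.001]
ft_force: [1.5, 0.0, 0.2]
grip_width: -0.003
grasp_force: 0.0
```

```bash
python3 - <<'E'
from h import *
from workcell import *
c=camera("side");pickle.dump(c,open("side3.pkl","wb"));cv2.imwrite("pics/s3.png",cv2.resize(c["img"][150:300,200:400,::-1],None,fx=4,fy=4,interpolation=2))
S=pickle.load(open("side.pkl","rb"))
f=np.array([np.cos(np.radians(-8.4)),np.sin(np.radians(-8.4)),0])
# expected home knob (mid height) in side view
E=c["extrinsics"]
q=np.array([.4986,.0164,.055])+f*.095
v=E[:3,:3].T@(q-E[:3,3]);print("expect px",c["cx"]+c["fx"]*v[0]/-v[2],c["cy"]-c["fy"]*v[1]/-v[2])
o=get_obs();P=np.array(o["position"]);print(P.round(4))
from scipy.spatial.transform import Rotation as R
M=R.from_quat(o["ee_rot"]);t=np.array([.4985,-.1153,.11]);print("to pad",M.inv().apply(t-P).round(4))
E
```

```text
expect px 310.0397864708284 215.1062690919319
[0.4554 0.022  0.1742]
to pad [0.0625 0.1293 0.0648]
```

View pics/s3.png

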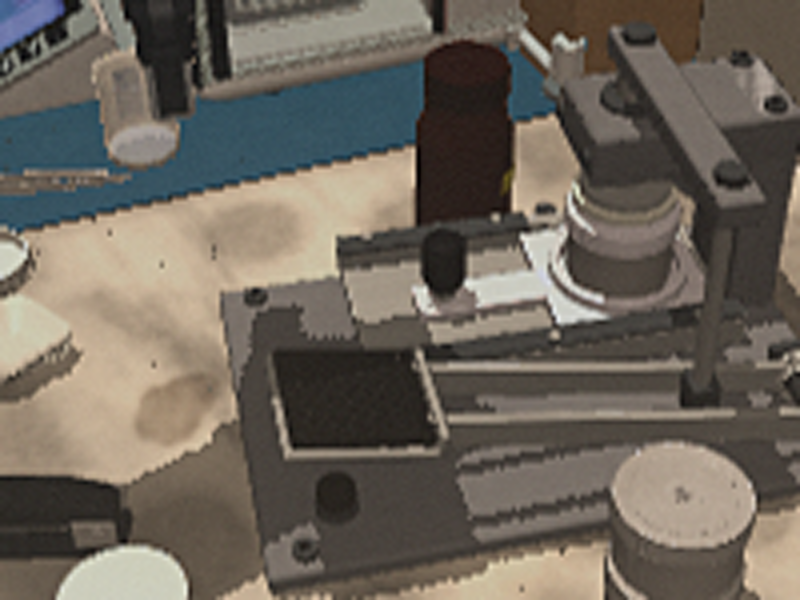

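The knob at (443,260) in the crop is pixel (311,215), which matches the expected (310,215). The tin is under the ram with its lid proud. Next I go over the pad.

Request:
carry_out([
  {"xyz":[0.015,0.03,0],"angular":[0,0,0]},
  {"xyz":[0.03,0.07,0],"angular":[0,0,0]},
  {"xyz":[0.05,0.11,0],"angular":[0,0,0]},
  {"xyz":[0.0625,0.129,0.01],"angular":[0,0,0]},
  {"xyz":[0.0625,0.129,0.03],"angular":[0,0,0]},
  {"xyz":[0.0625,0.129,0.05],"angular":[0,0,0]},
  {"xyz":[0.0625,0.129,0.06],"angular":[0,0,0]},
  {"xyz":[0.0625,0.129,0.06],"angular":[0,0,0]},
])

```text
clock: 6.65
position: [0.4961, -0.1144, 0.1094]
ee_rot: [0.997, -0.074, -0.002, -0.001]
ft_force: [-0.3, -0.9, 0.7]
grip_width: 0.001
grasp_force: 0.0
```

Request:
carry_out([
  {"xyz":[0,0,0.01],"angular":[0,0,0]},
  {"xyz":[0,0,0.015],"angular":[0,0,0]},
  {"xyz":[0,0,0.02],"angular":[0,0,0]},
  {"xyz":[0,0,0.027],"angular":[0,0,0]},
  {"xyz":[0,0,0.034],"angular":[0,0,0]},
  {"xyz":[0,0,0.041],"angular":[0,0,0]},
  {"xyz":[0,0,0.048],"angular":[0,0,0]},
  {"xyz":[0,0,0.054],"angular":[0,0,0]},
  {"xyz":[0,0,0.059],"angular":[0,0,0]},
  {"xyz":[0,0,0.062],"angular":[0,0,0]},
  {"xyz":[0,0,0.062],"angular":[0,0,0]},
])

```text
clock: 7.75
position: [0.4963, -0.1147, 0.0486]
ee_rot: [0.997, -0.074, -0.001, 0.0]
ft_force: [-4.9, 0.4, 6.1]
grip_width: 0.001
grasp_force: 3.2
```

Request:
carry_out([
  {"xyz":[0,0,0.002],"angular":[0,0,0]},
  {"xyz":[0,0,0.004],"angular":[0,0,0]},
  {"xyz":[0,0,0.006],"angular":[0,0,0]},
  {"xyz":[0,0,0.007],"angular":[0,0,0]},
  {"xyz":[0,0,0.007],"angular":[0,0,0]},
])

```text
clock: 8.25
position: [0.4965, -0.1147, 0.0439]
ee_rot: [0.997, -0.074, -0.001, 0.001]
ft_force: [-16.8, 3.0, 34.8]
grip_width: 0.001
grasp_force: 17.4
```

Request:
carry_out([
  {"xyz":[0,0,-0.0005],"angular":[0,0,0]},
  {"xyz":[0,0,-0.0005],"angular":[0,0,0]},
  {"xyz":[0,0,-0.0005],"angular":[0,0,0]},
])

```text
clock: 8.55
position: [0.4965, -0.1147, 0.0439]
ee_rot: [0.997, -0.074, -0.001, 0.001]
ft_force: [-14.0, 1.6, 28.1]
grip_width: -0.002
grasp_force: 14.0
```

Down on the stop with a firm load. I'll release smoothly and retract clear.

Request:
carry_out([
  {"xyz":[0,0,-0.006],"angular":[0,0,0]},
  {"xyz":[0,0,-0.014],"angular":[0,0,0]},
  {"xyz":[0,0,-0.023],"angular":[0,0,0]},
  {"xyz":[0,0,-0.032],"angular":[0,0,0]},
  {"xyz":[0,0,-0.041],"angular":[0,0,0]},
  {"xyz":[0,0,-0.05],"angular":[0,0,0]},
  {"xyz":[0,0,-0.06],"angular":[0,0,0]},
  {"xyz":[0,0,-0.08],"angular":[0,0,0]},
  {"xyz":[0,0,-0.11],"angular":[0,0,0]},
  {"xyz":[-0.03,0,-0.14],"angular":[0,0,0]},
  {"xyz":[-0.06,0,-0.16],"angular":[0,0,0]},
  {"xyz":[-0.06,0,-0.16],"angular":[0,0,0]},
])

```text
clock: 9.75
position: [0.436, -0.1058, 0.2054]
ee_rot: [0.997, -0.074, 0.001, 0.001]
ft_force: [1.0, 0.6, -0.7]
grip_width: -0.003
grasp_force: 0.0
```

```bash
python3 - <<'E'
from h import *
from workcell import *
c=camera("side");cv2.imwrite("pics/s4.png",cv2.resize(c["img"][150:300,200:400,::-1],None,fx=4,fy=4,interpolation=2))
o=get_obs();print(np.round(o["position"],3),np.round(o["ft_force"],1))
E
```

```text
[ 0.437 -0.106  0.204] [ 1.1 -0.7 -0.5]
```

View pics/s4.png

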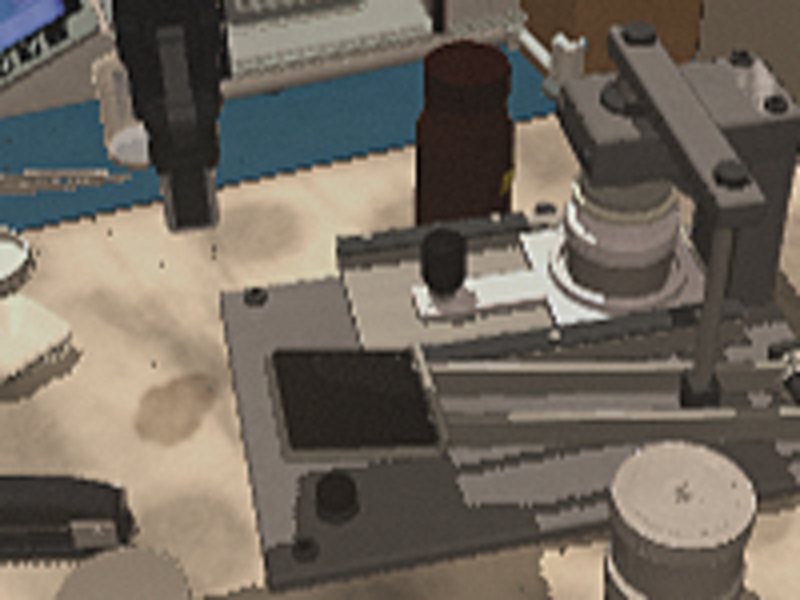

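The treadle is up again, with the pad at (355,400) as before. The knob is unchanged at (443,260), the lid's lower edge has moved down (about 255 to 264), the other things are unmoved and the gripper is clear.

```bash
python3 -c "
from workcell import *
print(hand_in())"
```

```text
the job is handed in; nothing more can be done
None
```

The shuttle is home in its detent, the treadle went down to its stop and came back up, the lid is pressed down (fully home, judging by the side view), and the job is handed in; no verdict was returned.

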